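# Set out the specimen jars by size

### The arm

A 6-joint arm with a two-finger parallel gripper is mounted at the origin on the work surface. World frame = base frame: x ahead of the robot, y to its left, z up, the work surface at z = 0. Lengths are in m, angles in rad, forces in N, time in s.
With the tool pointing down it reaches from about 0.375 to 0.9 m from the base axis. Payload 3.1 kg.
Tool frame: the origin (TCP) lies at the very end of the fingers, on their centre line; the grasp point (between the pads) lies 19 mm behind it (manip.tcp_to_grasp is the distance from the TCP to the grasp point, in m); z points along the fingers, y is the line along which they close (so a half turn about z gives the same grasp; the last joint's range is limited). The gripper opens to 85 mm and grips with 20 to 120 N. Pads are 22 mm wide; open, the fingers measure 114 mm over their backs; the gripper's body (76 mm by 85 mm) begins 54 mm behind the grasp point. The pads swing forward as they close: fully open they stand 13 mm farther back than shut.
Start: joints at [0.987, 0.527, 1.433, -0, 1.181, -0.178], TCP at [0.247, 0.574, 0.198] pointing down, gripper open.
Joint ranges: [-3.08, 3.08], [-0.75, 2.2], [0.22, 2.44], [-1.43, 4.57], [0, 2.65], [-2.85, 2.85]. Speed limits (rad/s): [2.79, 2.79, 3.14, 3.14, 3.14, 3.14].

### API

Orientations are given as a unit quaternion [x, y, z, w].
In Python, from station import manip gives the robot as it stands. The module is installed in compiled form; this text tells all that it offers.
- The arm moves only by the tool step_arm, never from a script. Its argument "commands" is one flat list of numbers, 6 for each row, row after row: the shift along the tool's x, y, z in m, then the turn, a rotation vector about the tool's x, y, z in degrees. A call has exactly 10 rows; each row is the pose to reach, as a shift and turn from the pose commanded when the call began, along the tool's axes at that moment; what a row does not reach only later rows make up. A row lasts 1/10 s, in which the tool goes at most 50 mm and 8.59 degrees, less where a joint would pass 70% of its speed; a pose out of reach is approached as far as the arm can. A call with a gripper value outside its range is refused whole. "jaw" is the opening in per cent of the stroke, from 0 (shut) to 100 (fully open), set as the call begins (left out, the last holds). The fingers move at their own pace and stop on an object; "grip_force" is the grip in N (left out, the last holds). Time passes only in rows, so rows that repeat a pose let the fingers close, or fill a call up. It gives the time, the measured TCP pose, the force, the opening and the grip force at its end, in the units of the state.
- manip.sense(): the state, without advancing time (a new reading comes with each control period).
- manip.snapshot(name): name is "scene" or "side" or "wrist"; returns a dict with "pixels" (420x560x3 uint8, blue, green, red), "fx", "fy", "cx", "cy" (pixels), "R" (3x3) and "t" (3): a world point X has camera coordinates R X + t; the wrist camera has in their place "mount" (4x4, takes a point from camera to tool coordinates, whose origin is the TCP and whose axes are the flange's). Camera axes: x right, y down, z forward; pixel columns grow to the right and rows downward; lengths in m; the calibration is good to about 2 mm. A picture is of the moment at which its call begins: read the wrist's pose just before it. There is no depth.
- manip.sign_off(): hands the job in; it is judged then, once.
The state is a dict: "t": time; "q": joint angles; "qd": joint speeds; "tau": joint torques, N m; "tcp_pos": TCP position; "tool_rot": TCP orientation; "force": force on the tool from outside, world axes, zero at the start; "ft_torque": the same for the moment, N m; "finger_gap": opening from 0.0 (shut) to 1.0 (fully open); "gripper_force": force on a finger pad.
Only numpy, scipy, OpenCV 4.12 (cv2) and the standard library are available. Lean on these libraries where they do the work, as an engineer would, in place of code of your own. Each camera call takes 0.05 s, during which the arm holds its last target. There are 200 camera calls.

### The job

Get the three specimen jars ready for the laboratory: stand each round, white-lidded clear jar upright on the floor of the steel dish of its own size, the small jar in the small dish, the medium jar in the medium dish and the large jar in the large dish, in any order. Set them down gently, without dropping them or knocking them over, and leave the square bottle, the roll of tape and the glove box where they are.

Things in the scene. Friction and masses are not known exactly. Their poses are not given: they have to be found in the camera images.
- jar_small_center (a point): the small specimen jar of three: an empty upright round jar of clear plastic with a white screw lid (closed, 13 mm high, same width as the jar), 28 mm in diameter, 56 mm high in all, loose, standing on the table. This point is its centre, 28 mm above its underside; z up along its axis. Grip it across the diameter in its upper half, so that the fingers stay above the dish's rim when it is set down.
- jar_medium_center (a point): the medium specimen jar of three: an empty upright round jar of clear plastic with a white screw lid (closed, 13 mm high, same width as the jar), 42 mm in diameter, 64 mm high in all, loose, standing on the table. This point is its centre, 32 mm above its underside; z up along its axis. Grip it across the diameter in its upper half, so that the fingers stay above the dish's rim when it is set down.
- jar_large_center (a point): the large specimen jar of three: an empty upright round jar of clear plastic with a white screw lid (closed, 13 mm high, same width as the jar), 56 mm in diameter, 72 mm high in all, loose, standing on the table. This point is its centre, 36 mm above its underside; z up along its axis. Grip it across the diameter in its upper half, so that the fingers stay above the dish's rim when it is set down.
- dish_small: the small dish of three: a fixed, shallow, round, open stainless steel dish, outer diameter 56 mm, inner diameter 50 mm (11 mm of room all round the small jar), rim 14 mm above the table, flat floor 4 mm above the table. Origin at the centre of its underside, on the table; z up.
- dish_medium: the medium dish of three: a fixed, shallow, round, open stainless steel dish, outer diameter 70 mm, inner diameter 64 mm (11 mm of room all round the medium jar), rim 14 mm above the table, flat floor 4 mm above the table. Origin at the centre of its underside, on the table; z up.
- dish_large: the large dish of three: a fixed, shallow, round, open stainless steel dish, outer diameter 84 mm, inner diameter 78 mm (11 mm of room all round the large jar), rim 14 mm above the table, flat floor 4 mm above the table. Origin at the centre of its underside, on the table; z up.
- bottle_center (a point): bystander: a loose square grey bottle, 46 by 46 mm, 72 mm high with its narrow round white cap (28 mm across). This point is its centre, 36 mm up. Not to be moved.
- tape_center (a point): bystander: a loose roll of paper tape lying flat, outer diameter 72 mm, hole 44 mm, 25 mm high. This point is its centre, 12.5 mm up. Not to be moved.
- glovebox_center (a point): bystander: a loose white cardboard glove box, 120 (its x) by 220 (its y) by 70 mm high, at the right-hand end of the table. This point is its centre, 35 mm up. Not to be moved.
There are look-alikes about, which are no part of the job. Leave any orange look-alike of the part that bears jar_large_center alone.

How it is judged:
At the end, for the whole second after the job is handed in: Each jar stands released and at rest in the dish of its own size: axis within 12.5 mm of the dish's centre, underside on the dish's floor (within 4 mm), upright within 0.1 rad; bottle, tape and glove box are within 20 mm of where they began (horizontal distance between jar_small_center and dish_small below 0.0125 m and z of jar_small_center in the frame of dish_small between 0.028 and 0.036 m and angle between each of jar_small_center, jar_medium_center, jar_large_center's own z axis and vertical below 0.1 rad and linear speed of each of jar_small, jar_medium, jar_large below 0.02 m/s and horizontal distance between jar_medium_center and dish_medium below 0.0125 m and z of jar_medium_center in the frame of dish_medium between 0.032 and 0.04 m and horizontal distance between jar_large_center and dish_large below 0.0125 m and z of jar_large_center in the frame of dish_large between 0.036 and 0.044 m and distance of each of bottle_center, tape_center, glovebox_center from where it was at the start of the episode below 0.02 m); the robot touches nothing.
It fails at once if a jar is tipped over (more than 0.8 rad from upright) (angle between any of jar_small_center, jar_medium_center, jar_large_center's own z axis and vertical above 0.8 rad).
It fails at once if a jar is dropped: it falls freely, touching nothing, at more than 0.75 m/s (a fall of about 3 cm) ((contact force between anything else and jar_small below 0.02 N and linear speed of jar_small above 0.75 m/s) or (contact force between anything else and jar_medium below 0.02 N and linear speed of jar_medium above 0.75 m/s) or (contact force between anything else and jar_large below 0.02 N and linear speed of jar_large above 0.75 m/s)).
It fails at once if the bottle, the tape or the glove box is moved by more than 20 mm (distance of any of bottle_center, tape_center, glovebox_center from where it was at the start of the episode above 0.02 m).
It also fails if it takes over 88 s, if anything falls off the work surface, if the arm or the gripper's body presses on something with over 40 N, if the wrist force passes 120 N, or if a joint passes its speed limit or range.

## Working session

There is one attempt and no reset: what is moved stays moved. The work goes in short steps, Python scripts to look and compute and a tool call to move; the robot and the scene stay as the last step left them, time stands still between calls to the robot, and variables do not carry over. Pictures are saved under pics/ and viewed, at most 14 in all, crops included, and the job is handed in when it is done.

Besides the shell and the picture viewer there is one more tool, called in YAML: its name, and indented under it one key for each argument. step_arm: Moves the arm, as the interface text tells. Its arguments: {"type":"object","properties":{"commands":{"type":"array","items":{"type":"number"}},"jaw":{"type":"number"},"grip_force":{"type":"number"}},"required":["commands"]}

```bash
mkdir -p pics; cat > h.py <<'E'
import numpy as np, cv2
from station import manip
from scipy.spatial.transform import Rotation as Rn
def snap(n,f):
    s=manip.sense(); c=manip.snapshot(n); c['s']=s
    cv2.imwrite('pics/'+f,c['pixels'])
    import pickle; pickle.dump(c,open('pics/'+f+'.pkl','wb')); return c
def load(f):
    import pickle; return pickle.load(open('pics/'+f+'.pkl','rb'))
def RT(c):
    if 'mount' in c:
        T=np.eye(4);T[:3,:3]=Rn.from_quat(c['s']['tool_rot']).as_matrix();T[:3,3]=c['s']['tcp_pos']
        W=np.linalg.inv(T@np.array(c['mount'])); return W[:3,:3],W[:3,3]
    return np.array(c['R']),np.array(c['t']).ravel()
def onplane(c,u,v,z):
    R,t=RT(c); o=-R.T@t; d=R.T@np.array([(u-c['cx'])/c['fx'],(v-c['cy'])/c['fy'],1]); return o+d*(z-o[2])/d[2]
def proj(c,X):
    R,t=RT(c); p=R@np.array(X)+t; return np.array([c['fx']*p[0]/p[2]+c['cx'],c['fy']*p[1]/p[2]+c['cy']])
E
python3 - <<'E'
from h import *
for n in ['scene','side','wrist']:
    c=snap(n,n+'0.png'); R,t=RT(c); print(n,c['fx'],(-R.T@t).round(3),R.round(2).tolist())
s=manip.sense();print({k:np.round(v,3) for k,v in s.items()}, manip.tcp_to_grasp)
E
```

```text
scene 418.13603533758464 [ 1.44  -0.119  0.751] [[0.0, 1.0, -0.02], [0.62, -0.02, -0.79], [-0.79, -0.01, -0.62]]
side 401.869608428404 [0.338 0.621 0.856] [[-0.98, -0.21, -0.02], [-0.14, 0.7, -0.7], [0.16, -0.68, -0.71]]
wrist 301.71717939864544 [0.172 0.605 0.373] [[0.39, 0.92, -0.0], [0.87, -0.37, 0.31], [0.28, -0.12, -0.95]]
{'t': np.float64(0.15), 'q': array([ 0.987,  0.528,  1.434,  0.   ,  1.181, -0.179]), 'qd': array([ 0.002, -0.003, -0.004,  0.   , -0.   , -0.   ]), 'tau': array([ 1.0000e-03, -4.4274e+01, -1.7828e+01, -0.0000e+00,  6.0000e-03,
        0.0000e+00]), 'tcp_pos': array([0.246, 0.574, 0.197]), 'tool_rot': array([ 0.201,  0.979, -0.001, -0.   ]), 'force': array([ 0.12 , -0.953,  0.625]), 'ft_torque': array([ 0.013, -0.021,  0.019]), 'gripper_force': np.float64(0.0), 'finger_gap': np.float64(1.001)} 0.0187
```

View pics/scene0.png

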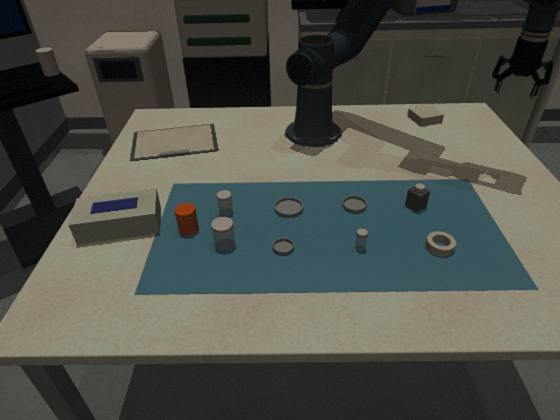

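View pics/side0.png

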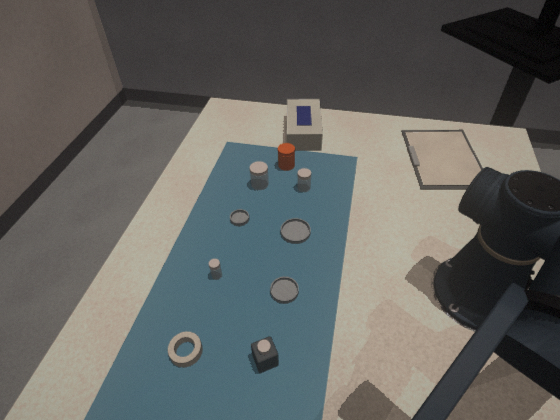

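The scene view shows clear jars at (224,203), (223,235) and (361,240), and an orange look-alike at (187,220). The dishes are at (289,207), (355,204) and (283,246), the bottle at (417,197), the tape at (441,243) and the glove box at (117,215). I'll take rough positions and one enlarged crop.

```bash
python3 - <<'E'
from h import *
a=load('scene0.png');b=load('side0.png')
# top points (centre of lid / rim)
P={'jS':((361.5,233),(214,264),.056),'jM':((224,195),(304,173),.064),'jL':((222.5,224),(259,168),.072),'or':((187,210),(286,149),.072),
'd289':((289,206),(295.5,230),.014),'d355':((355,203.5),(284.5,289),.014),'d283':((283.5,245.5),(239.5,216.5),.014),'bot':((420,187),(265,346),.072),'tape':((441,241),(185,347),.025)}
for k,(p,q,z) in P.items(): print(k,onplane(a,*p,z).round(3),onplane(b,*q,z).round(3), 'px/m', (a['fx']/ (RT(a)[0]@onplane(a,*p,z)+RT(a)[1])[2]).round(0))
A=cv2.resize(a['pixels'][175:275,150:470],None,fx=2.5,fy=2.5,interpolation=cv2.INTER_CUBIC)
B=cv2.resize(b['pixels'][140:300,190:330],None,fx=2.1,fy=2.1,interpolation=cv2.INTER_CUBIC)
o=np.zeros((590,800,3),np.uint8);o[:250]=A;o[252:252+B.shape[0],:B.shape[1]]=B
cv2.imwrite('pics/crop0.png',o)
E
```

```text
jS [0.651 0.078 0.056] [0.638 0.088 0.056] px/m 399.0
jM [ 0.491 -0.283  0.064] [ 0.479 -0.278  0.064] px/m 356.0
jL [ 0.627 -0.272  0.072] [ 0.614 -0.266  0.072] px/m 394.0
or [ 0.567 -0.373  0.072] [ 0.554 -0.372  0.072] px/m 377.0
d289 [ 0.481 -0.1    0.014] [ 0.47  -0.095  0.014] px/m 346.0
d355 [0.474 0.091 0.014] [0.46  0.096 0.014] px/m 345.0
d283 [ 0.648 -0.118  0.014] [ 0.636 -0.113  0.014] px/m 388.0
bot [0.479 0.267 0.072] [0.463 0.272 0.072] px/m 357.0
tape [0.651 0.283 0.025] [0.639 0.289 0.025] px/m 393.0
```

View pics/crop0.png

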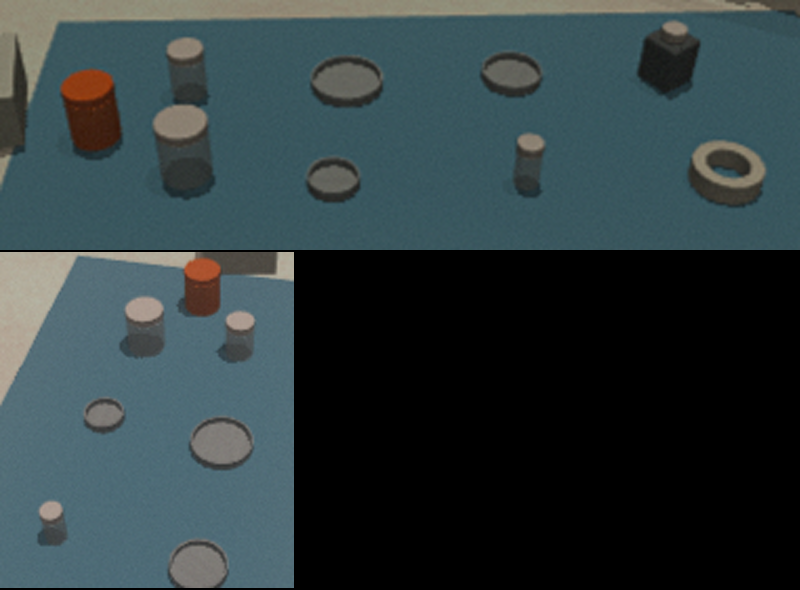

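The three clear jars have lid widths of about 28, 41 and 56 mm, so they are the small, medium and large ones; the orange jar at (187,220) stays put. The dish widths are about 54, 68 and 82 mm: (283,246) is small, (355,204) is medium and (289,207) is large. The two fixed cameras disagree by about 12 mm in x, so the wrist camera will decide. I'll move over the middle for that view.

```bash
cat >> h.py <<'E'
def go(x,y,z,yaw=180):
    "local shift (m) and turn (deg) from measured pose to TCP target, tool down, tool x at yaw deg"
    s=manip.sense(); R=Rn.from_quat(s['tool_rot']); w=np.radians(yaw); c,n=np.cos(w),np.sin(w)
    T=Rn.from_matrix(np.array([[c,n,0],[n,-c,0],[0,0,-1]]))
    print('t',round(s['t'],2),'tcp',np.round(s['tcp_pos'],4),'gap',round(s['finger_gap'],3),'shift',R.inv().apply(np.array([x,y,z])-s['tcp_pos']).round(4),'turn',np.degrees((R.inv()*T).as_rotvec()).round(2))
E
python3 -c "
from h import *
go(.62,0,.198)"
```

```text
t 0.15 tcp [0.2463 0.5737 0.1972] gap 1.001 shift [-5.698e-01 -3.797e-01 -3.000e-04] turn [ -0.09  -0.04 -23.25]
```

step_arm:
  commands: [-0.02,-0.013,0,0,0,-1,-0.05,-0.033,0,0,0,-3,-0.09,-0.06,0,0,0,-6,-0.13,-0.087,0,0,0,-9,-0.17,-0.113,0,0,0,-12,-0.21,-0.14,0,0,0,-15,-0.25,-0.167,0,0,0,-18,-0.29,-0.193,0,0,0,-20,-0.33,-0.22,0,0,0,-22,-0.37,-0.247,0,0,0,-23.2]
  jaw: 100

```text
t: 1.15
tcp_pos: [0.4898, 0.1995, 0.1979]
tool_rot: [-0.0, 1.0, 0.0, -0.0]
force: [1.7, -0.1, -0.3]
finger_gap: 1.002
gripper_force: 0.0
```

```bash
python3 -c "
from h import *
go(.62,0,.198)"
```

```text
t 1.15 tcp [0.4898 0.1995 0.1979] gap 1.002 shift [-1.302e-01 -1.995e-01 -1.000e-04] turn [ 0.01 -0.01  0.01]
```

step_arm:
  commands: [-0.025,-0.035,0,0,0,0,-0.05,-0.075,0,0,0,0,-0.075,-0.115,0,0,0,0,-0.1,-0.15,0,0,0,0,-0.12,-0.18,0,0,0,0,-0.13,-0.195,0,0,0,0,-0.13,-0.2,0,0,0,0,-0.13,-0.2,0,0,0,0,-0.13,-0.2,0,0,0,0,-0.13,-0.2,0,0,0,0]

```text
t: 2.15
tcp_pos: [0.6179, 0.0029, 0.1981]
tool_rot: [-0.001, 1.0, 0.0, -0.0]
force: [-0.8, 0.3, 0.2]
finger_gap: 1.001
gripper_force: 0.0
```

```bash
python3 -c "
from h import *
snap('wrist','w1.png')"
```

```text
(no output)
```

View pics/w1.png

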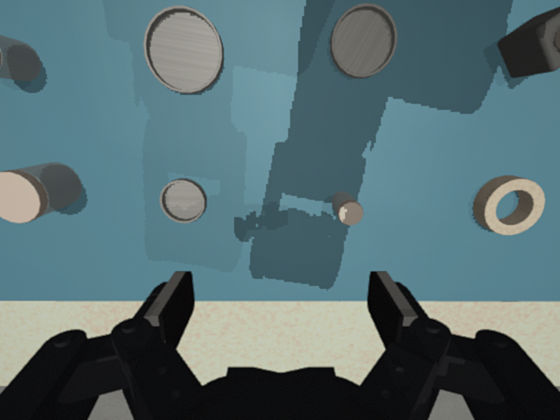

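The wrist view shows the small jar's lid at (350,212), the small dish at (184,201), the large dish at (184,50), the medium dish at (363,41), the large jar's lid at (18,196) and the tape at (509,206).

```bash
python3 - <<'E'
from h import *
c=load('w1.png')
for k,(u,v,z) in {'jS':(350,212,.056),'dS':(183.5,201,.014),'dL':(184.5,50,.014),'dM':(363.5,40.5,.014),'jL':(18,196,.072),'tape':(509,205.5,.025)}.items():
    print(k,onplane(c,u,v,z).round(4))
print(proj(c,[.6179,.0029,.198]))
E
```

```text
jS [0.6377 0.0792 0.056 ]
dS [ 0.637  -0.1174  0.014 ]
dL [ 0.4704 -0.1001  0.014 ]
dM [0.4611 0.0898 0.014 ]
jL [ 0.6159 -0.2681  0.072 ]
tape [0.639  0.2775 0.025 ]
[281.42451906 249.33889337]
```

```bash
python3 -c "
from h import *
go(.638,.079,.11)"
```

```text
t 2.2 tcp [0.6181 0.0027 0.1982] gap 0.995 shift [-0.02    0.0762  0.0882] turn [ 0.02 -0.03  0.06]
```

step_arm:
  commands: [-0.004,0.015,0.018,0,0,0,-0.009,0.035,0.04,0,0,0,-0.014,0.055,0.064,0,0,0,-0.018,0.07,0.08,0,0,0,-0.02,0.076,0.088,0,0,0,-0.02,0.076,0.088,0,0,0,-0.02,0.076,0.088,0,0,0,-0.02,0.076,0.088,0,0,0,-0.02,0.076,0.088,0,0,0,-0.02,0.076,0.088,0,0,0]

```text
t: 3.2
tcp_pos: [0.6394, 0.0764, 0.1108]
tool_rot: [0.001, 1.0, -0.0, 0.001]
force: [-0.6, -0.4, 0.0]
finger_gap: 0.999
gripper_force: 0.0
```

```bash
python3 -c "
from h import *
c=snap('wrist','w2.png'); s=c['s']; print(np.round(s['tcp_pos'],4))
print(proj(c,[.638,.079,.056]).round(1), proj(c,s['tcp_pos']).round(1))
img=c['pixels'].copy(); hsv=cv2.cvtColor(img,cv2.COLOR_BGR2HSV)
"
```

```text
[0.6394 0.0764 0.1108]
[284.4 219.2] [281.4 249.4]
```

View pics/w2.png

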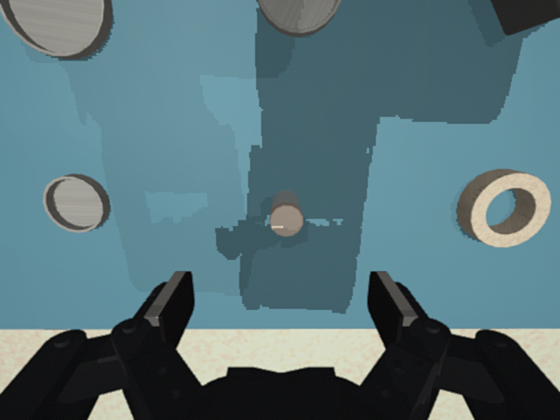

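The lid is at (286.5,220) and the small dish at (76.5,203), which agrees with the estimate to about 1 mm. I'll descend to TCP z = 0.023.

```bash
python3 -c "
from h import *
c=load('w2.png')
p=onplane(c,286.5,220,.056); print(p.round(4), onplane(c,76.5,203,.014).round(4)); go(p[0],p[1],.023)"
```

```text
[0.6387 0.0807 0.056 ] [ 0.6362 -0.1155  0.014 ]
t 3.25 tcp [0.6393 0.0765 0.1106] gap 0.997 shift [0.0007 0.0041 0.0876] turn [-0.01  0.06 -0.1 ]
```

step_arm:
  commands: [0,0.003,0.015,0,0,0,0,0.0035,0.035,0,0,0,0,0.0035,0.055,0,0,0,0,0.0035,0.07,0,0,0,0,0.0035,0.08,0,0,0,0,0.0035,0.0865,0,0,0,0,0.0035,0.0875,0,0,0,0,0.0035,0.0875,0,0,0,0,0.0035,0.0875,0,0,0,0,0.0035,0.0875,0,0,0]

```text
t: 4.25
tcp_pos: [0.6396, 0.0806, 0.0233]
tool_rot: [0.0, 1.0, -0.0, 0.001]
force: [-0.1, 0.1, -0.5]
finger_gap: 0.998
gripper_force: 0.0
```

step_arm:
  commands: [0,0,0,0,0,0,0,0,0,0,0,0,0,0,0,0,0,0,0,0,0,0,0,0,0,0,0,0,0,0,0,0,0,0,0,0,0,0,0,0,0,0,0,0,0,0,0,0,0,0,0,0,0,0,0,0,0,0,0,0]
  jaw: 0
  grip_force: 25

```text
t: 5.25
tcp_pos: [0.6413, 0.0817, 0.0251]
tool_rot: [0.001, 1.0, 0.001, 0.003]
force: [-0.3, 3.6, 10.2]
finger_gap: 0.002
gripper_force: 5.1
```

The gap reads shut with 10 N upward, so something is off. I'll look before moving.

```bash
python3 -c "
from h import *
c=snap('wrist','w3.png'); d=snap('scene','s3.png'); e=snap('side','d3.png')
o=np.zeros((420,780,3),np.uint8); o[:360,:480]=cv2.resize(c['pixels'],(480,360))
o[:200,480:]=cv2.resize(d['pixels'][190:270,310:430],(300,200),interpolation=2); o[205:405,480:]=cv2.resize(e['pixels'][220:300,160:280],(300,200),interpolation=2)
cv2.imwrite('pics/m3.png',o); s=manip.sense(); print(s['force'],s['finger_gap'],s['tcp_pos'])
"
```

```text
[-0.94978377  2.82972917 10.99671012] -0.0007326447086297936 [0.64130838 0.08173819 0.02511874]
```

View pics/m3.png

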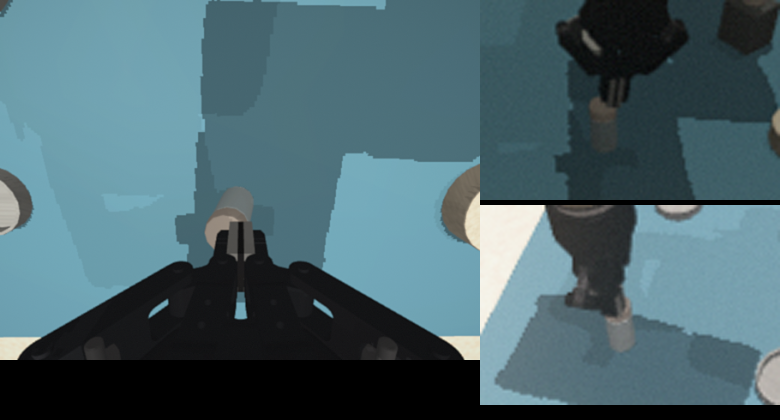

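```bash
python3 -c "
from h import *
c=load('w3.png');d=load('s3.png');e=load('d3.png'); s=c['s']; p=np.array(s['tcp_pos'])
for n,k in (('wrist',c),('scene',d),('side',e)): print(n,proj(k,p).round(1),proj(k,p+[0,0,.03]).round(1),'jar top/bot pred',proj(k,[.6385,.080,.056]).round(1),proj(k,[.6385,.080,0]).round(1))
o=np.zeros((600,800,3),np.uint8)
o[:,:400]=cv2.resize(d['pixels'][200:260,340:380],(400,600),interpolation=2); o[:,400:]=cv2.resize(e['pixels'][235:295,195:235],(400,600),interpolation=2)
cv2.imwrite('pics/m4.png',o)
"
```

```text
wrist [281.4 249.4] [281.7 272.9] jar top/bot pred [278.5 269. ] [278.8 230.8]
scene [361.2 239.5] [362.4 230.6] jar top/bot pred [361.6 229.6] [359.4 245.9]
side [215.1 269.1] [213.5 262. ] jar top/bot pred [214.7 261.4] [217.7 274.5]
```

View pics/m4.png

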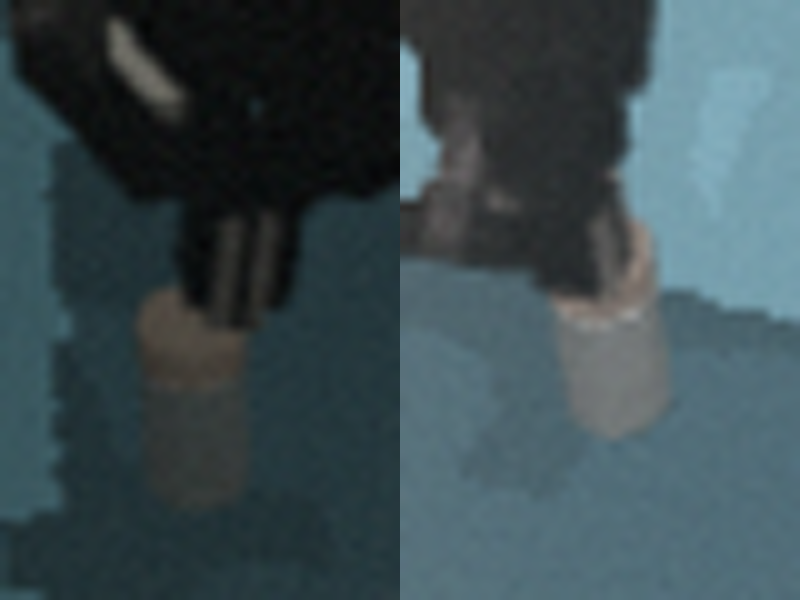

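```bash
python3 - <<'E'
from h import *
C={k:load(k) for k in ('scene0.png','side0.png','w1.png','w2.png')}
def tri(obs):
    A=np.zeros((3,3));b=np.zeros(3);L=[]
    for k,(u,v) in obs.items():
        c=C[k];R,t=RT(c);o=-R.T@t;d=R.T@np.array([(u-c['cx'])/c['fx'],(v-c['cy'])/c['fy'],1]);d/=np.linalg.norm(d);M=np.eye(3)-np.outer(d,d);A+=M;b+=M@o;L.append((M,o))
    X=np.linalg.solve(A,b); return X.round(4),[round(float(np.linalg.norm(M@(X-o))),4) for M,o in L]
S,D,W,V='scene0.png','side0.png','w1.png','w2.png'
lid={S:(361.5,233),D:(214,264),W:(350,212),V:(286.5,220)}
dS={S:(283.5,245.5),D:(239.5,216.5),W:(183.5,201),V:(76.5,203)}
tape={S:(441,241),D:(185,347),W:(509,205.5),V:(508,207.5)}
for n,o in (('lid .056',lid),('dS .014',dS),('tape .025',tape)):
    print(n,'all',tri(o),'fixed',tri({k:o[k] for k in (S,D)}),'wrist',tri({k:o[k] for k in (W,V)}))
C={'s':load('s3.png'),'d':load('d3.png')}
print('tip',tri({'s':(363.8,232.5),'d':(215.5,265)}))
E
```

```text
lid .056 all (array([0.6412, 0.081 , 0.0467]), [0.0008, 0.0005, 0.0007, 0.0007]) fixed (array([0.6411, 0.0808, 0.0465]), [0.0006, 0.0006]) wrist (array([0.6401, 0.0807, 0.0502]), [0.0006, 0.0006])
dS .014 all (array([ 0.6388, -0.1194,  0.0068]), [0.0016, 0.0002, 0.0004, 0.0012]) fixed (array([ 0.6391, -0.1188,  0.0067]), [0.0009, 0.0009]) wrist (array([ 0.638 , -0.119 ,  0.0092]), [0.0004, 0.0004])
tape .025 all (array([0.6415, 0.2866, 0.0164]), [0.0011, 0.0011, 0.0018, 0.0019]) fixed (array([0.6423, 0.2866, 0.0171]), [0.0008, 0.0008]) wrist (array([ 0.6958,  0.4322, -0.1687]), [0.0013, 0.0013])
tip (array([0.6373, 0.0853, 0.0465]), [0.0017, 0.0017])
```

The closed fingertips triangulate to z of about 0.047, on top of the lid, while the reported TCP is 0.025. Everything on the table triangulates about 9 mm low. So the reported heights carry an offset. I'll raise, check the jar, and calibrate z by a guarded touch on bare mat.

step_arm:
  commands: [0,0,-0.002,0,0,0,0,0,-0.004,0,0,0,0,0,-0.006,0,0,0,0,0,-0.009,0,0,0,0,0,-0.013,0,0,0,0,0,-0.02,0,0,0,0,0,-0.03,0,0,0,0,0,-0.04,0,0,0,0,0,-0.05,0,0,0,0,0,-0.055,0,0,0]

```text
t: 6.4
tcp_pos: [0.6399, 0.0806, 0.0793]
tool_rot: [0.0, 1.0, -0.0, 0.001]
force: [-0.0, 0.1, -0.1]
finger_gap: 0.001
gripper_force: 0.0
```

```bash
python3 -c "
from h import *
c=snap('wrist','w5.png'); d=snap('scene','s5.png'); e=snap('side','d5.png')
o=np.zeros((600,800,3),np.uint8)
o[:300,:400]=cv2.resize(c['pixels'],(400,300),interpolation=3)
o[:300,400:]=cv2.resize(d['pixels'][200:260,320:400],(400,300),interpolation=2); o[300:,:400]=cv2.resize(e['pixels'][230:290,175:255],(400,300),interpolation=2)
o[300:,400:]=cv2.resize(c['pixels'][190:310,200:360],(400,300),interpolation=2)
cv2.imwrite('pics/m5.png',o); s=manip.sense(); p=s['tcp_pos'];print(s['force'],p); print(proj(c,p),proj(d,p),proj(e,p))
"
```

```text
[ 0.11605759 -0.22777456  0.27694983] [0.63931232 0.08060965 0.07817479]
[281.44425801 247.79697633] [362.82921982 223.10405053] [213.0890116  256.06040291]
```

View pics/m5.png

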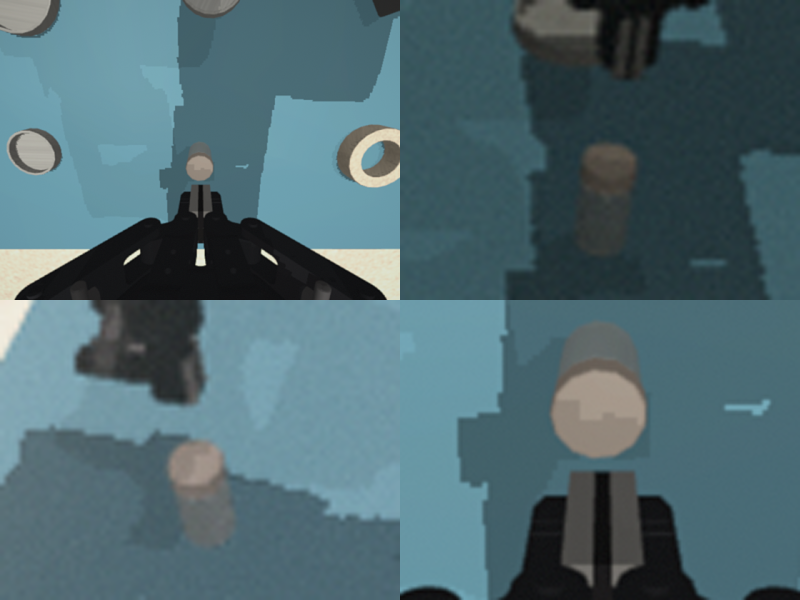

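The jar stands upright again, with its lid at wrist (280,238). The fingertip is at scene (365.6,215.4), side (210.6,250.4) and wrist (282,259), all above the reported TCP. I'll quantify that.

```bash
python3 - <<'E'
from h import *
from scipy.optimize import least_squares
c=load('w5.png');d=load('s5.png');e=load('d5.png'); p=np.array(c['s']['tcp_pos'])
f=least_squares(lambda X:np.r_[proj(d,X)-[365.6,215.4],proj(e,X)-[210.6,250.4]],p); print('tip',f.x.round(4),'res',f.fun.round(1),'tcp',p.round(4))
M=np.linalg.inv(np.array(c['mount']))
for h in (0,.01,.02,.03):
    for x in (.011,-.011,0):
        q=M[:3,:3]@[x,0,-h]+M[:3,3]; print(h,x,(c['fx']*q[0]/q[2]+c['cx']).round(1),(c['fy']*q[1]/q[2]+c['cy']).round(1))
g=least_squares(lambda X:np.r_[proj(d,X)-[361.6,230.3],proj(e,X)-[214.2,263],proj(c,X)-[280,237]],p); print('lid',g.x.round(4),g.fun.round(1))
E
```

```text
tip [0.6407 0.0842 0.1041] res [-0.1 -0.1 -0.1  0.1] tcp [0.6399 0.0806 0.0793]
0 0.011 281.5 233.3
0 -0.011 281.4 264.9
0 0 281.4 249.4
0.01 0.011 281.5 239.5
0.01 -0.011 281.5 272.6
0.01 0 281.5 256.3
0.02 0.011 281.6 246.4
0.02 -0.011 281.5 281.0
0.02 0 281.5 264.1
0.03 0.011 281.6 254.2
0.03 -0.011 281.6 290.4
0.03 0 281.6 272.7
lid [0.6415 0.0798 0.0543] [ 0.1  0.6 -0.5 -1.4  0.3 -0.3]
```

The fingertips really sit about 31 mm behind the reported TCP. Touching the lid top (true z 0.056) at a reading of 0.025 gives the same figure. I'll use that offset: open, then a guarded descent in two stages.

step_arm:
  commands: [0,0,0,0,0,0,0,0,0,0,0,0,0,0,0,0,0,0,0,0,0,0,0,0,0,0,0.005,0,0,0,-0.0015,-0.001,0.015,0,0,0,-0.0015,-0.001,0.03,0,0,0,-0.0015,-0.001,0.045,0,0,0,-0.0015,-0.001,0.052,0,0,0,-0.0015,-0.001,0.055,0,0,0]
  jaw: 100

```text
t: 7.55
tcp_pos: [0.6393, 0.0796, 0.0205]
tool_rot: [0.0, 1.0, 0.0, -0.002]
force: [-0.2, -1.1, 0.4]
finger_gap: 0.996
gripper_force: 0.0
```

step_arm:
  commands: [0,0,0.003,0,0,0,0,0,0.008,0,0,0,0,0,0.013,0,0,0,0,0,0.018,0,0,0,0,0,0.023,0,0,0,0,0,0.027,0,0,0,0,0,0.03,0,0,0,0,0,0.03,0,0,0,0,0,0.03,0,0,0,0,0,0.03,0,0,0]

```text
t: 8.55
tcp_pos: [0.6407, 0.0796, -0.0073]
tool_rot: [0.0, 1.0, -0.0, 0.0]
force: [0.8, -0.5, -1.1]
finger_gap: 1.001
gripper_force: 0.0
```

No contact, so I'll close.

step_arm:
  commands: [0,0,0,0,0,0,0,0,0,0,0,0,0,0,0,0,0,0,0,0,0,0,0,0,0,0,0,0,0,0,0,0,0,0,0,0,0,0,0,0,0,0,0,0,0,0,0,0,0,0,0,0,0,0,0,0,0,0,0,0]
  jaw: 0
  grip_force: 25

```text
t: 9.55
tcp_pos: [0.6407, 0.0796, -0.0073]
tool_rot: [0.0, 1.0, -0.0, 0.0]
force: [0.4, 0.1, 1.7]
finger_gap: 0.322
gripper_force: 24.7
```

```bash
python3 -c "
from h import *
c=snap('wrist','w6.png'); d=snap('scene','s6.png')
o=np.zeros((300,800,3),np.uint8)
o[:,:400]=cv2.resize(c['pixels'],(400,300),interpolation=3)
o[:,400:]=cv2.resize(d['pixels'][200:260,320:400],(400,300),interpolation=2)
cv2.imwrite('pics/m6.png',o)"
```

```text
(no output)
```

View pics/m6.png

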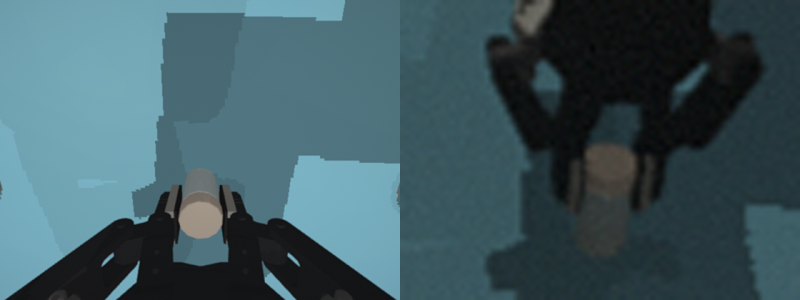

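Gripped: gap 27.4 mm, pads in the upper half. I'll lift 40 mm and carry it toward the small dish, then check the dish from nearby.

step_arm:
  commands: [0,0,-0.004,0,0,0,0,0,-0.012,0,0,0,0,0,-0.024,0,0,0,0,-0.01,-0.034,0,0,0,0,-0.03,-0.04,0,0,0,0,-0.055,-0.04,0,0,0,0,-0.085,-0.04,0,0,0,0,-0.11,-0.04,0,0,0,0,-0.13,-0.04,0,0,0,0,-0.14,-0.04,0,0,0]

```text
t: 10.65
tcp_pos: [0.6409, -0.0632, 0.0336]
tool_rot: [0.002, 1.0, -0.0, 0.001]
force: [0.1, 0.5, 0.6]
finger_gap: 0.32
gripper_force: 24.7
```

```bash
python3 -c "
from h import *
c=snap('wrist','w7.png'); d=snap('side','d7.png'); print(np.round(c['s']['tcp_pos'],4), c['s']['finger_gap'])
o=np.zeros((400,800,3),np.uint8)
o[:,:533]=cv2.resize(c['pixels'],(533,400),interpolation=3)
o[:200,533:]=cv2.resize(d['pixels'][190:250,200:280],(267,200),interpolation=2)
cv2.imwrite('pics/m7.png',o)"
```

```text
[ 0.6409 -0.0632  0.0336] 0.31950094796384326
```

View pics/m7.png

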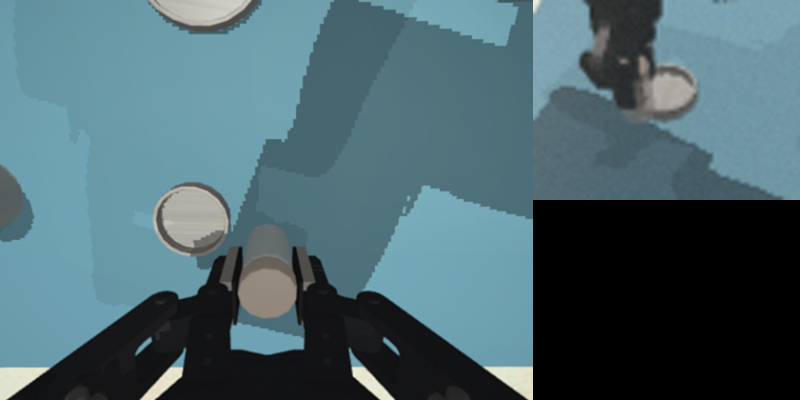

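The dish is at wrist (201.5,229) and the held lid at (280.5,301.5). Next, the offset between them.

```bash
python3 -c "
from h import *
c=load('w7.png')
for b in (0,-.005,-.009): print(b,'dish',onplane(c,201.5,229,.014+b).round(4),'lid',onplane(c,280.5,301.5,.097+b).round(4),'dL',onplane(c,203*1.05,-8,.014+b).round(4))
go(.639,-.119,.034)"
```

```text
0 dish [ 0.6344 -0.1184  0.014 ] lid [ 0.6362 -0.0638  0.097 ] dL [ 0.4956 -0.1004  0.014 ]
-0.005 dish [ 0.6363 -0.1198  0.009 ] lid [ 0.6396 -0.0638  0.092 ] dL [ 0.494  -0.1013  0.009 ]
-0.009 dish [ 0.6378 -0.121   0.005 ] lid [ 0.6424 -0.0638  0.088 ] dL [ 0.4926 -0.1021  0.005 ]
t 10.75 tcp [ 0.6408 -0.0623  0.0333] gap 0.321 shift [ 0.0016 -0.0567 -0.0007] turn [-0.03  0.07 -0.19]
```

step_arm:
  commands: [0,-0.006,0,0,0,0,0.001,-0.02,0,0,0,0,0.002,-0.035,0,0,0,0,0.003,-0.048,0,0,0,0,0.003,-0.055,0,0,0,0,0.003,-0.0565,0,0,0,0,0.003,-0.0565,0.004,0,0,0,0.003,-0.0565,0.01,0,0,0,0.003,-0.0565,0.016,0,0,0,0.003,-0.0565,0.018,0,0,0]

```text
t: 11.75
tcp_pos: [0.6365, -0.1161, 0.0133]
tool_rot: [0.0, 1.0, 0.0, -0.001]
force: [-0.1, 0.0, -0.1]
finger_gap: 0.319
gripper_force: 24.7
```

```bash
python3 -c "
from h import *
c=snap('wrist','w8.png'); d=snap('scene','s8.png'); e=snap('side','d8.png'); print(np.round(c['s']['tcp_pos'],4), c['s']['finger_gap'])
o=np.zeros((300,800,3),np.uint8)
o[:,:400]=cv2.resize(c['pixels'][150:330,160:400],(400,300),interpolation=2)
o[:,400:600]=cv2.resize(d['pixels'][210:270,263:303],(200,300),interpolation=2)
o[:,600:]=cv2.resize(e['pixels'][180:240,220:260],(200,300),interpolation=2)
cv2.imwrite('pics/m8.png',o)"
```

```text
[ 0.6365 -0.1161  0.0133] 0.3189733859600854
```

View pics/m8.png

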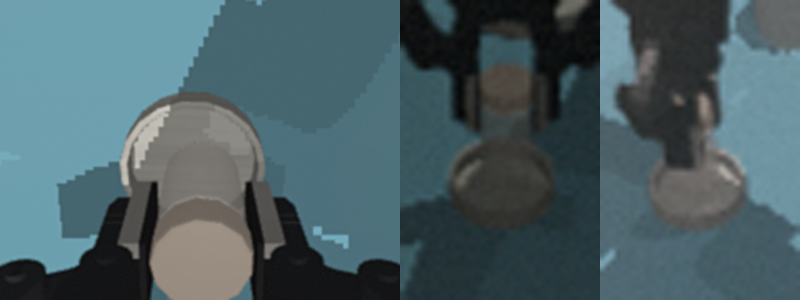

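The jar is about 4 mm to +y of the dish centre (wrist jar bottom 280.6 vs dish 276), and x is good. I'll correct y and lower.

step_arm:
  commands: [0,-0.002,0,0,0,0,0,-0.0035,0.002,0,0,0,0,-0.0035,0.005,0,0,0,0,-0.0035,0.008,0,0,0,0,-0.0035,0.011,0,0,0,0,-0.0035,0.013,0,0,0,0,-0.0035,0.0145,0,0,0,0,-0.0035,0.0155,0,0,0,0,-0.0035,0.016,0,0,0,0,-0.0035,0.016,0,0,0]

```text
t: 12.9
tcp_pos: [0.6373, -0.1204, -0.0015]
tool_rot: [0.0, 1.0, -0.0, -0.0]
force: [-0.0, 0.3, -1.6]
finger_gap: 0.317
gripper_force: 24.7
```

step_arm:
  commands: [0,0,0.0005,0,0,0,0,0,0.001,0,0,0,0,0,0.0015,0,0,0,0,0,0.002,0,0,0,0,0,0.002,0,0,0,0,0,0.002,0,0,0,0,0,0.002,0,0,0,0,0,0.002,0,0,0,0,0,0.002,0,0,0,0,0,0.002,0,0,0]

```text
t: 13.9
tcp_pos: [0.6374, -0.1204, -0.0033]
tool_rot: [0.0, 1.0, -0.0, 0.0]
force: [-1.1, 0.2, 3.3]
finger_gap: 0.32
gripper_force: 24.8
```

step_arm:
  commands: [0,0,0,0,0,0,0,0,0,0,0,0,0,0,0,0,0,0,0,0,0,0,0,0,0,0,0,0,0,0,0,0,0,0,0,0,0,0,-0.003,0,0,0,0,0,-0.01,0,0,0,0,0,-0.02,0,0,0,0,0,-0.03,0,0,0]
  jaw: 100

```text
t: 14.9
tcp_pos: [0.6376, -0.1205, 0.0276]
tool_rot: [0.0, 1.0, -0.0, 0.0]
force: [-0.0, 0.6, 0.3]
finger_gap: 1.0
gripper_force: 0.0
```

step_arm:
  commands: [0,0,-0.02,0,0,0,0,0,-0.05,0,0,0,0,0,-0.08,0,0,0,0.01,-0.01,-0.095,0,0,0,0.02,-0.02,-0.1,0,0,0,0.02,-0.03,-0.1,0,0,0,0.02,-0.05,-0.1,0,0,0,0.02,-0.06,-0.1,0,0,0,0.02,-0.06,-0.1,0,0,0,0.02,-0.06,-0.1,0,0,0]

```text
t: 15.9
tcp_pos: [0.6169, -0.1807, 0.1254]
tool_rot: [0.001, 1.0, 0.001, -0.001]
force: [-0.2, 0.2, -0.1]
finger_gap: 0.999
gripper_force: 0.0
```

```bash
python3 -c "
from h import *
c=snap('wrist','w9.png'); print(np.round(c['s']['tcp_pos'],4))"
```

```text
[ 0.6169 -0.1807  0.1254]
```

View pics/w9.png

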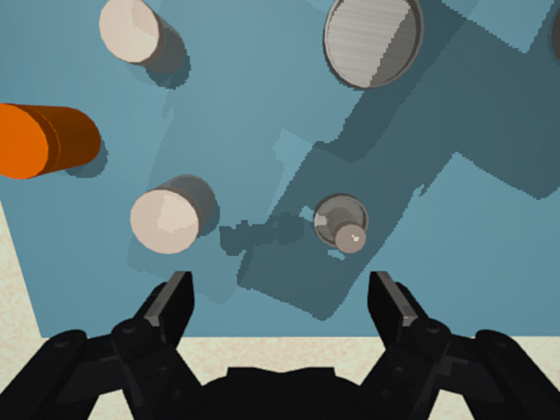

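The small jar stands in its dish: lid at (350,237.5), rim centre at (341,221). The large lid is at (165.5,221.5), the medium lid at (129.5,29) and the large dish at (373,38). The orange look-alike at (40,141) is left alone.

```bash
python3 -c "
from h import *
c=load('w9.png'); p0=np.array(c['s']['tcp_pos'])
for b in (-.005,-.008): print(b,[ (n,onplane(c,u,v,z+b)[:2].round(4)) for n,u,v,z in (('jS',350,237.5,.06),('dS',341,221,.014),('jL',165.5,221.5,.072),('dL',373,38,.014),('jM',129.5,29,.064))])
go(.617,-.271,.0)"
```

```text
-0.005 [('jS', array([ 0.6378, -0.1202])), ('dS', array([ 0.6385, -0.1192])), ('jL', array([ 0.6184, -0.2757])), ('dL', array([ 0.4727, -0.1019])), ('jM', array([ 0.4779, -0.2872]))]
-0.008 [('jS', array([ 0.639 , -0.1194])), ('dS', array([ 0.6395, -0.1186])), ('jL', array([ 0.6195, -0.2769])), ('dL', array([ 0.4721, -0.101 ])), ('jM', array([ 0.4772, -0.2885]))]
t 15.95 tcp [ 0.6169 -0.1802  0.1256] gap 1.004 shift [-0.0004 -0.0909  0.1255] turn [ 0.06 -0.08 -0.07]
```

The small jar is centred within about 1 mm. Now the large jar at (0.619, −0.276).

step_arm:
  commands: [0,-0.015,0,0,0,0,-0.001,-0.04,0.003,0,0,0,-0.002,-0.065,0.01,0,0,0,-0.002,-0.085,0.02,0,0,0,-0.002,-0.093,0.03,0,0,0,-0.002,-0.095,0.04,0,0,0,-0.002,-0.095,0.05,0,0,0,-0.002,-0.095,0.055,0,0,0,-0.002,-0.095,0.055,0,0,0,-0.002,-0.095,0.055,0,0,0]

```text
t: 16.95
tcp_pos: [0.6195, -0.2746, 0.0716]
tool_rot: [-0.0, 1.0, 0.0, -0.0]
force: [-0.3, 0.2, -0.1]
finger_gap: 0.999
gripper_force: 0.0
```

```bash
cat >> h.py <<'E'
def lids(c,amin=300):
    "round light blobs: centroid, area, box"
    h=cv2.cvtColor(c['pixels'],cv2.COLOR_BGR2HSV); b=c['pixels'][...,0].astype(int); r=c['pixels'][...,2].astype(int)
    m=((r>b+5)&(h[...,2]>110)&(h[...,1]<90)).astype(np.uint8); m=cv2.morphologyEx(m,cv2.MORPH_OPEN,np.ones((3,3)))
    n,l,st,ce=cv2.connectedComponentsWithStats(m)
    for i in range(1,n):
        if st[i,4]>amin: print(ce[i].round(1),st[i])
E
python3 -c "
from h import *
print('ref');lids(load('w9.png'));print('ref');lids(load('w2.png'))
c=snap('wrist','w10.png'); print('now');lids(c)
go(.619,-.276,-.006); print(proj(c,[.619,-.276,.066]))"
```

```text
ref
[129.2  29.5] [  99    0   61   63 3053]
[361.6  36.3] [ 324    0   86   88 5065]
[164.2 220.9] [ 130  189   69   65 3464]
[335.2 209.2] [314 197  48  29 552]
[ 14.  313.1] [   0  205   47  188 4192]
[350.  238.1] [335 224  31  29 688]
[281.  354.7] [ 177  337  208   48 7025]
[543.5 354.9] [ 513  337   47   54 1323]
[111.1 407.2] [ 88 390  46  30 951]
[449.8 407.2] [428 390  46  30 952]
ref
[59.7 23. ] [   9    0   95   56 4017]
[510.1 208.9] [ 470  172   81   75 2887]
[ 77.9 202.1] [  54  176   49   52 1882]
[286.  220.1] [270 205  33  31 809]
[280.8 350.7] [ 177  329  208   56 8578]
[540. 349.] [ 497  329   63   62 1792]
[ 19.  350.5] [   0  330   62   63 1846]
[111.1 407.2] [ 88 390  46  30 953]
[449.8 407.2] [428 390  46  30 953]
now
[260.3  16.4] [ 222    0   77   40 2387]
[545.4  12.6] [519   0  41  37 829]
[ 5.7 33.7] [  0   2  16  62 343]
[ 29.6 270.2] [    0   160    81   233 12068]
[279.8 244.1] [ 237  204   87   81 5416]
[462.  233.1] [ 433  210   56   53 1213]
[501.9 263.5] [ 483  244   40   38 1146]
[208.3 375.6] [193 371  34  14 309]
[352.7 375.6] [335 371  34  14 306]
[111.  407.1] [ 88 390  46  30 969]
[449.8 407.2] [428 390  46  30 958]
t 17.0 tcp [ 0.6197 -0.2749  0.072 ] gap 0.999 shift [ 0.0008 -0.0011  0.078 ] turn [-0.02  0.04  0.  ]
[279.28033971 245.17072572]
```

The large lid is at wrist (280,244), centred within 1 mm. Descending.

step_arm:
  commands: [0,-0.001,0.008,0,0,0,0,-0.001,0.02,0,0,0,0,-0.001,0.033,0,0,0,0,-0.001,0.046,0,0,0,0,-0.001,0.058,0,0,0,0,-0.001,0.067,0,0,0,0,-0.001,0.074,0,0,0,0,-0.001,0.078,0,0,0,0,-0.001,0.078,0,0,0,0,-0.001,0.078,0,0,0]

```text
t: 18.0
tcp_pos: [0.6195, -0.2766, -0.0061]
tool_rot: [0.0, 1.0, -0.0, 0.0]
force: [0.1, 0.6, -0.2]
finger_gap: 1.002
gripper_force: 0.0
```

step_arm:
  commands: [0,0,0,0,0,0,0,0,0,0,0,0,0,0,0,0,0,0,0,0,0,0,0,0,0,0,0,0,0,0,0,0,0,0,0,0,0,0,0,0,0,0,0,0,0,0,0,0,0,0,0,0,0,0,0,0,0,0,0,0]
  jaw: 0
  grip_force: 30

```text
t: 19.0
tcp_pos: [0.6197, -0.2766, -0.0058]
tool_rot: [0.0, 1.0, -0.0, 0.001]
force: [-0.2, -0.8, 6.1]
finger_gap: 0.65
gripper_force: 32.3
```

step_arm:
  commands: [0,0,-0.005,0,0,0,0,0,-0.015,0,0,0,0,0,-0.028,0,0,0,0.005,0.007,-0.04,0,0,0,0.017,0.025,-0.047,0,0,0,0.034,0.05,-0.05,0,0,0,0.053,0.078,-0.05,0,0,0,0.072,0.105,-0.05,0,0,0,0.085,0.122,-0.05,0,0,0,0.09,0.13,-0.05,0,0,0]

```text
t: 20.0
tcp_pos: [0.527, -0.1438, 0.0444]
tool_rot: [-0.0, 1.0, 0.001, -0.001]
force: [-0.7, -0.3, -1.1]
finger_gap: 0.651
gripper_force: 32.1
```

```bash
python3 -c "
from h import *
c=snap('wrist','w11.png'); print(np.round(c['s']['tcp_pos'],4), c['s']['finger_gap']); lids(c)
p=proj(c,[.472,-.1015,.007]);print(p, [proj(c,[.472+dx,-.1015+dy,.007]).round(1) for dx,dy in ((.042,0),(-.042,0),(0,.042),(0,-.042))])
q=c['pixels'].copy();cv2.ellipse(q,tuple(int(i) for i in p),(3,3),0,0,360,(0,0,255),-1)
cv2.imwrite('pics/m11.png',q)"
```

```text
[ 0.527  -0.1438  0.0444] 0.6507421140238835
[332.4 145.6] [ 282   88  110  116 8723]
[ 22.8 181.1] [   0  141   53   76 3303]
[280.1 319.1] [  211   266   140   106 12054]
[342.06698221 154.77471004] [array([338.4, 212.2]), array([346.2,  89.8]), array([402.2, 154.8]), array([281.9, 154.7])]
```

View pics/m11.png

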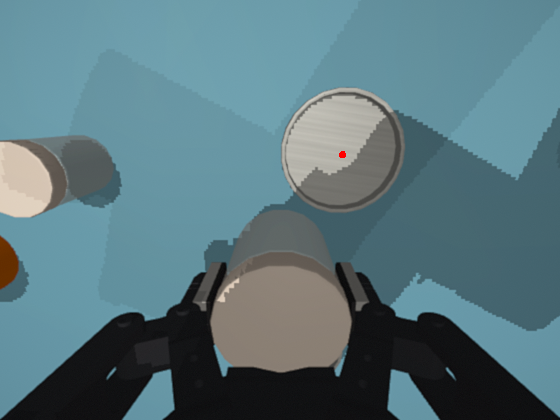

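The large dish rim spans (280–404, 87–212), matching the estimate (0.472, −0.1015) to about 1 mm. I'll carry on above it.

step_arm:
  commands: [0.006,0.005,0,0,0,0,0.018,0.014,0,0,0,0,0.032,0.025,0,0,0,0,0.045,0.036,0,0,0,0,0.054,0.043,0,0,0,0,0.057,0.045,0,0,0,0,0.057,0.045,0.004,0,0,0,0.057,0.045,0.01,0,0,0,0.057,0.045,0.017,0,0,0,0.057,0.045,0.02,0,0,0]

```text
t: 21.05
tcp_pos: [0.4725, -0.1015, 0.0225]
tool_rot: [0.001, 1.0, 0.0, -0.0]
force: [-0.5, 0.1, -1.1]
finger_gap: 0.647
gripper_force: 32.1
```

step_arm:
  commands: [0,0,0.001,0,0,0,0,0,0.002,0,0,0,0,0,0.004,0,0,0,0,0,0.005,0,0,0,0,0,0.005,0,0,0,0,0,0.005,0,0,0,0,0,0.005,0,0,0,0,0,0.005,0,0,0,0,0,0.005,0,0,0,0,0,0.005,0,0,0]

```text
t: 22.05
tcp_pos: [0.4724, -0.1013, 0.0186]
tool_rot: [0.0, 1.0, -0.0, 0.0]
force: [0.4, -0.7, -0.8]
finger_gap: 0.644
gripper_force: 32.1
```

```bash
python3 -c "
from h import *
c=snap('wrist','w12.png'); go(.4725,-.1015,-.002); lids(c)
print(proj(c,[.472,-.1015,.007]), [proj(c,[.472+dx,-.1015+dy,.007]).round(1) for dx,dy in ((.042,0),(-.042,0),(0,.042),(0,-.042))])
for v in (110,130,150,170):
    r=c['pixels'][v].astype(int); s=np.where(r[:,2]+8>r[:,0])[0]; s=s[(s>150)&(s<420)]; print(v,s.min() if len(s) else None,s.max() if len(s) else None)
"
```

```text
t 22.1 tcp [ 0.4724 -0.1012  0.0185] gap 0.648 shift [-0.0001 -0.0003  0.0205] turn [-0.    0.   -0.05]
[272.4 208.1] [ 217  180  119   79 3723]
[280.1 319.2] [  211   266   140   106 11998]
[281.03115265 241.62779534] [array([281. , 295.9]), array([281.1, 180. ]), array([343.6, 241.6]), array([218.5, 241.6])]
110 None None
130 None None
150 None None
170 None None
```

The dish edges match the prediction (left 217 vs 218.5, top 180 vs 180). Lowering.

step_arm:
  commands: [0,0,0.002,0,0,0,0,0,0.005,0,0,0,0,0,0.008,0,0,0,0,0,0.011,0,0,0,0,0,0.014,0,0,0,0,0,0.016,0,0,0,0,0,0.018,0,0,0,0,0,0.019,0,0,0,0,0,0.0195,0,0,0,0,0,0.0195,0,0,0]

```text
t: 23.1
tcp_pos: [0.4724, -0.1013, -0.001]
tool_rot: [0.0, 1.0, -0.0, 0.0]
force: [-0.2, -0.8, -2.0]
finger_gap: 0.652
gripper_force: 32.1
```

step_arm:
  commands: [0,0,0.0005,0,0,0,0,0,0.001,0,0,0,0,0,0.0015,0,0,0,0,0,0.0015,0,0,0,0,0,0.0015,0,0,0,0,0,0.0015,0,0,0,0,0,0.0015,0,0,0,0,0,0.0015,0,0,0,0,0,0.0015,0,0,0,0,0,0.0015,0,0,0]

```text
t: 24.1
tcp_pos: [0.4725, -0.1013, -0.0018]
tool_rot: [0.0, 1.0, -0.0, 0.0]
force: [-1.2, 0.8, 5.3]
finger_gap: 0.647
gripper_force: 32.7
```

Contact made, so I'll release and rise.

step_arm:
  commands: [0,0,0,0,0,0,0,0,0,0,0,0,0,0,0,0,0,0,0,0,0,0,0,0,0,0,0,0,0,0,0,0,0,0,0,0,0,0,-0.003,0,0,0,0,0,-0.01,0,0,0,0,0,-0.02,0,0,0,0,0,-0.03,0,0,0]
  jaw: 100

```text
t: 25.1
tcp_pos: [0.4725, -0.1013, 0.0285]
tool_rot: [0.0, 1.0, -0.0, 0.0]
force: [-0.5, -1.3, 0.5]
finger_gap: 0.997
gripper_force: 0.0
```

step_arm:
  commands: [0,0,-0.02,0,0,0,0,0,-0.045,0,0,0,0,0,-0.075,0,0,0,0,-0.02,-0.09,0,0,0,0,-0.055,-0.09,0,0,0,0,-0.095,-0.09,0,0,0,0,-0.13,-0.09,0,0,0,-0.003,-0.15,-0.09,0,0,0,-0.005,-0.16,-0.09,0,0,0,-0.005,-0.16,-0.09,0,0,0]

```text
t: 26.1
tcp_pos: [0.4776, -0.2619, 0.1177]
tool_rot: [0.001, 1.0, -0.0, 0.0]
force: [-0.4, 0.7, -1.2]
finger_gap: 1.001
gripper_force: 0.0
```

```bash
python3 -c "
from h import *
c=snap('wrist','w13.png'); lids(c); print(c['s']['tcp_pos'])
for b in (-.005,-.008): print(proj(c,[.4775,-.288,.064+b]),proj(c,[.472,-.1015,.076+b]))"
```

```text
[199.5  47.7] [    0     0   560   221 26355]
[491.1 216. ] [ 455  183   73   67 3795]
[251.5 221.3] [ 227  198   50   48 1905]
[ 30.7 309. ] [   0  207  103  186 7018]
[106.3 407.6] [ 88 391  34  29 687]
[ 0.477593   -0.26188388  0.11774787]
[249.42583916 219.24054608] [487.72200187 217.271065  ]
[249.78040771 218.06490676] [485.23197866 216.05343333]
```

```bash
python3 -c "
from h import *
c=load('w13.png')
for b in (0,-.005): print(onplane(c,251.7,221.5,.064+b).round(4), onplane(c,491.3,216.3,.076+b).round(4))
go(.479,-.2865,-.006)"
```

```text
[ 0.4777 -0.2857  0.064 ] [ 0.4695 -0.1026  0.076 ]
[ 0.4795 -0.2862  0.059 ] [ 0.4712 -0.0989  0.071 ]
t 26.15 tcp [ 0.477  -0.2604  0.1175] gap 1.002 shift [-0.0021 -0.0262  0.1234] turn [ 0.06 -0.03 -0.06]
```

step_arm:
  commands: [0,-0.008,0.005,0,0,0,-0.0015,-0.02,0.012,0,0,0,-0.0015,-0.025,0.022,0,0,0,-0.0015,-0.025,0.034,0,0,0,-0.0015,-0.025,0.044,0,0,0,-0.0015,-0.025,0.05,0,0,0,-0.0015,-0.025,0.05,0,0,0,-0.0015,-0.025,0.05,0,0,0,-0.0015,-0.025,0.05,0,0,0,-0.0015,-0.025,0.05,0,0,0]

```text
t: 27.15
tcp_pos: [0.479, -0.2864, 0.068]
tool_rot: [0.0, 1.0, -0.0, 0.0]
force: [-0.7, 0.3, -0.5]
finger_gap: 1.002
gripper_force: 0.0
```

```bash
python3 -c "
from h import *
c=snap('wrist','w14.png'); lids(c,800); go(.479,-.2865,-.006)
print(proj(c,[.479,-.2865,.06]))"
```

```text
[140.9  68.3] [    0     0   560   240 13352]
[281.9 244.3] [ 251  216   63   58 2869]
[551.5 249.3] [540 217  20  62 879]
[ 12.2 341.8] [   0  285   37  108 2132]
t 27.2 tcp [ 0.479  -0.2864  0.068 ] gap 1.001 shift [ 0.    -0.     0.074] turn [-0.04  0.04 -0.04]
[281.30628927 244.24308361]
```

Centred exactly (lid at (282,244)). Descend and grip.

step_arm:
  commands: [0,0,0.008,0,0,0,0,0,0.02,0,0,0,0,0,0.033,0,0,0,0,0,0.046,0,0,0,0,0,0.057,0,0,0,0,0,0.065,0,0,0,0,0,0.071,0,0,0,0,0,0.074,0,0,0,0,0,0.074,0,0,0,0,0,0.074,0,0,0]

```text
t: 28.2
tcp_pos: [0.4789, -0.2865, -0.0062]
tool_rot: [0.0, 1.0, -0.0, 0.0]
force: [-0.3, -0.2, 0.7]
finger_gap: 1.0
gripper_force: 0.0
```

step_arm:
  commands: [0,0,0,0,0,0,0,0,0,0,0,0,0,0,0,0,0,0,0,0,0,0,0,0,0,0,0,0,0,0,0,0,0,0,0,0,0,0,0,0,0,0,0,0,0,0,0,0,0,0,0,0,0,0,0,0,0,0,0,0]
  jaw: 0
  grip_force: 28

```text
t: 29.2
tcp_pos: [0.4789, -0.2864, -0.0061]
tool_rot: [0.0, 1.0, -0.0, 0.0]
force: [-0.5, 0.2, 5.2]
finger_gap: 0.483
gripper_force: 28.5
```

step_arm:
  commands: [0,0,-0.005,0,0,0,0,0,-0.015,0,0,0,0,0,-0.03,0,0,0,0,0,-0.05,0,0,0,0,0,-0.072,0,0,0,0,0.003,-0.093,0,0,0,0,0.01,-0.11,0,0,0,0,0.022,-0.12,0,0,0,0,0.04,-0.125,0,0,0,0,0.065,-0.125,0,0,0]

```text
t: 30.2
tcp_pos: [0.4789, -0.2205, 0.119]
tool_rot: [0.001, 1.0, -0.0, 0.0]
force: [0.1, 0.4, -0.6]
finger_gap: 0.484
gripper_force: 28.4
```

step_arm:
  commands: [0,0.03,0,0,0,0,0,0.06,0,0,0,0,0,0.095,0,0,0,0,0,0.13,0,0,0,0,0,0.165,0,0,0,0,0,0.2,0,0,0,0,0,0.23,0,0,0,0,0,0.248,0,0,0,0,0,0.255,0,0,0,0,0,0.255,0,0,0]

```text
validation failed for argument at $.co...
```

step_arm:
  commands: [0,0,0.005,0,0,0,0,0,0.015,0,0,0,0,0,0.03,0,0,0,0,0,0.045,0,0,0,0,0,0.058,0,0,0,0,0,0.067,0,0,0,0,0,0.07,0,0,0,0,0,0.07,0,0,0,0,0,0.07,0,0,0,0,0,0.07,0,0,0]

```text
t: 31.2
tcp_pos: [0.4792, -0.2216, 0.0491]
tool_rot: [0.0, 1.0, -0.0, 0.001]
force: [-1.2, -0.1, -0.7]
finger_gap: 0.483
gripper_force: 28.5
```

```bash
python3 -c "
from h import *
c=snap('wrist','w15.png'); lids(c,500); print(c['s']['tcp_pos'],c['s']['finger_gap'])
for b in (-.004,-.008): print([proj(c,[.4615+dx,.0915+dy,.014+b]).round(1) for dx,dy in ((0,0),(.035,0),(-.035,0),(0,.035),(0,-.035))])
cv2.imwrite('pics/m15.png',c['pixels'])"
```

```text
[501.6 252.7] [ 450  208  104   91 7193]
[280.2 316.2] [ 232  274   97   84 6278]
[ 0.47918155 -0.22159264  0.04906514] 0.4832270146179983
[array([704.7, 205.4]), array([685. , 248.7]), array([726.4, 157.6]), array([752.1, 205.4]), array([657.3, 205.4])]
[array([697.6, 203.9]), array([678.5, 246.6]), array([718.6, 156.9]), array([744.2, 203.9]), array([651. , 203.9])]
```

View pics/m15.png

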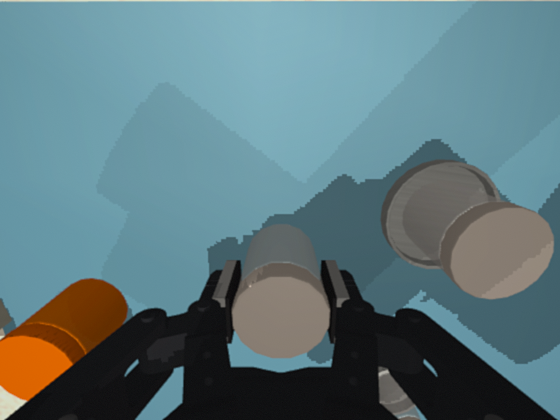

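The middle call was refused, so the arm only lowered at y = −0.22, clear of everything. The picture shows the medium jar held at (280,316) and the large jar standing in its dish at (501,253). I'll raise again and redo the carry, one call at a time.

step_arm:
  commands: [0,0,-0.005,0,0,0,0,0,-0.015,0,0,0,0,0,-0.03,0,0,0,0,0,-0.047,0,0,0,0,0,-0.062,0,0,0,0,0,-0.072,0,0,0,0,0,-0.075,0,0,0,0,0.005,-0.075,0,0,0,0,0.015,-0.075,0,0,0,0,0.03,-0.075,0,0,0]

```text
t: 32.25
tcp_pos: [0.4783, -0.1904, 0.1228]
tool_rot: [0.001, 1.0, 0.0, -0.001]
force: [-0.3, -0.1, -0.1]
finger_gap: 0.485
gripper_force: 28.5
```

step_arm:
  commands: [0,0.02,0,0,0,0,0,0.045,0,0,0,0,0,0.075,0,0,0,0,0,0.108,0,0,0,0,0,0.141,0,0,0,0,0,0.172,0,0,0,0,0,0.198,0,0,0,0,0,0.215,0,0,0,0,0,0.222,0,0,0,0,0,0.225,0,0,0]

```text
validation failed for argument at $.co...
```

step_arm:
  commands: [0,0.01,0,0,0,0,0,0.02,0,0,0,0,0,0.04,0,0,0,0,0,0.06,0,0,0,0,0,0.08,0,0,0,0,0,0.1,0,0,0,0,0,0.12,0,0,0,0,0,0.13,0,0,0,0,0,0.14,0,0,0,0,0,0.14,0,0,0]

```text
validation failed for argument at $.co...
```

step_arm:
  commands: [0.001,0.01,0.0,0.0,0.0,0.0,0.001,0.03,0.0,0.0,0.0,0.0,0.002,0.05,0.0,0.0,0.0,0.0,0.003,0.08,0.0,0.0,0.0,0.0,0.004,0.11,0.0,0.0,0.0,0.0,0.005,0.14,0.0,0.0,0.0,0.0,0.006,0.17,0.0,0.0,0.0,0.0,0.007,0.2,0.0,0.0,0.0,0.0,0.008,0.22,0.0,0.0,0.0,0.0,0.009,0.225,0.0,0.0,0.0,0.0]

```text
t: 33.25
tcp_pos: [0.4686, 0.0364, 0.1232]
tool_rot: [-0.001, 1.0, 0.0, -0.001]
force: [0.5, 0.3, -0.6]
finger_gap: 0.482
gripper_force: 28.6
```

That was accepted. Now I'll check the medium dish numerically.

```bash
python3 -c "
from h import *
c=snap('wrist','w16.png'); lids(c,400); print(c['s']['tcp_pos'],c['s']['finger_gap'])
for b in (-.004,-.008): print([proj(c,[.4615+dx,.0915+dy,.014+b]).round(1) for dx,dy in ((0,0),(.035,0),(-.035,0),(0,.035),(0,-.035))])
a=c['pixels'].astype(int); m=((a[...,2]-a[...,0]>-25)).astype(np.uint8)  # steel vs blue mat
m[300:]=0; n,l,st,ce=cv2.connectedComponentsWithStats(m)
for i in range(1,n):
    if st[i,4]>400: print('steel',ce[i].round(1),st[i])
w=load('w1.png')
for b in (0,-.007): print(onplane(w,363.5,40.5,.014+b).round(4))
"
```

```text
[281.3  22.6] [    0     0   560    47 25827]
[334.1 191.6] [ 302  160   64   63 3055]
[147.6 182.9] [ 107  162   76   68 1468]
[106.3 224.3] [  71  192   71   66 3638]
[280.5 316.4] [ 232  276   97   82 6255]
[507.5 346.5] [ 472  320   62   58 1269]
[0.46858766 0.03643288 0.12318287] 0.4817466524236945
[array([336.9, 195. ]), array([334.8, 228.2]), array([339.2, 159.2]), array([372.4, 195.1]), array([301.4, 194.8])]
[array([336.2, 194. ]), array([334.2, 226.9]), array([338.4, 158.6]), array([371.3, 194.1]), array([301.2, 193.9])]
steel [281.9  22.9] [    0     0   560    48 26242]
steel [336.1 193.4] [ 301  158   72   72 4058]
steel [129.1 209.2] [  71  160  116   98 8060]
steel [526.7 204.7] [ 482  169   78   77 4370]
steel [280.5 271.4] [ 200  224  163   76 7510]
[0.4611 0.0898 0.014 ]
[0.4596 0.0915 0.007 ]
```

The medium dish box (301–373, 158–230) confirms (0.4615, 0.0915). I'll move above it, then lower in stages.

step_arm:
  commands: [0.001,0.006,0.0,0,0,0,0.003,0.018,0.0,0,0,0,0.005,0.033,0.0,0,0,0,0.007,0.047,0.0,0,0,0,0.0085,0.056,0.004,0,0,0,0.0085,0.0585,0.014,0,0,0,0.0085,0.0585,0.03,0,0,0,0.0085,0.0585,0.048,0,0,0,0.0085,0.0585,0.062,0,0,0,0.0085,0.0585,0.07,0,0,0]

```text
t: 34.3
tcp_pos: [0.4608, 0.0918, 0.0518]
tool_rot: [0.001, 1.0, -0.0, -0.001]
force: [0.2, -0.1, -1.6]
finger_gap: 0.483
gripper_force: 28.6
```

step_arm:
  commands: [0.0,0.0,0.005,0,0,0,0,0.0,0.012,0,0,0,0,0.0,0.02,0,0,0,0,0.0,0.026,0,0,0,0,0.0,0.03,0,0,0,0,0.0,0.03,0,0,0,0,0.0,0.03,0,0,0,0,0.0,0.03,0,0,0,0,0.0,0.03,0,0,0,0,0.0,0.03,0,0,0]

```text
t: 35.3
tcp_pos: [0.4617, 0.0923, 0.0237]
tool_rot: [0.0, 1.0, -0.0, 0.0]
force: [0.3, -0.1, -0.8]
finger_gap: 0.486
gripper_force: 28.6
```

```bash
python3 -c "
from h import *
c=snap('wrist','w17.png'); go(.4615,.092,-.002); lids(c)
print([proj(c,[.4615+dx,.0918+dy,.014-.005]).round(1) for dx,dy in ((0,0),(.035,0),(-.035,0),(0,.035),(0,-.035))])
a=c['pixels'].astype(int); m=((a[...,2]-a[...,0]>-25)).astype(np.uint8)
m[235:]=0; n,l,st,ce=cv2.connectedComponentsWithStats(m)
for i in range(1,n):
    if st[i,4]>400: print('steel',ce[i].round(1),st[i])
"
```

```text
t 35.35 tcp [0.4617 0.0923 0.0237] gap 0.486 shift [ 0.0002 -0.0003  0.0257] turn [ 0.    0.03 -0.05]
[277.    9.9] [    0     0   560    21 11603]
[280.2 228.1] [ 235  192   90   78 4573]
[ 32.  236.4] [   0  200   58   99 1019]
[280.5 316.4] [ 232  276   97   82 6273]
[array([280.7, 240.1]), array([280.7, 285.1]), array([280.7, 190. ]), array([332. , 240.1]), array([229.4, 240.1])]
steel [279.5  10. ] [    0     0   560    21 11760]
steel [279.2 214.5] [ 228  187  103   48 3752]
steel [ 24.2 217.2] [   0  191   64   44 1890]
steel [534.3 221.5] [ 490  201   70   34 1459]
```

Aligned: dish columns 228–331, jar at 280.5. Lowering to the floor.

step_arm:
  commands: [0.0,0.0,0.003,0,0,0,0.001,0.0,0.007,0,0,0,0.001,0.0,0.011,0,0,0,0.001,0.0,0.015,0,0,0,0.001,0.0,0.018,0,0,0,0.001,0.0,0.021,0,0,0,0.001,0.0,0.023,0,0,0,0.001,0.0,0.024,0,0,0,0.001,0.0,0.0245,0,0,0,0.001,0.0,0.0245,0,0,0]

```text
t: 36.35
tcp_pos: [0.4606, 0.0923, -0.001]
tool_rot: [0.0, 1.0, -0.0, 0.0]
force: [0.2, 0.1, -0.7]
finger_gap: 0.479
gripper_force: 28.6
```

step_arm:
  commands: [0.0,0.0,0.0005,0,0,0,0,0.0,0.001,0,0,0,0,0.0,0.0015,0,0,0,0,0.0,0.0018,0,0,0,0,0.0,0.0018,0,0,0,0,0.0,0.0018,0,0,0,0,0.0,0.0018,0,0,0,0,0.0,0.0018,0,0,0,0,0.0,0.0018,0,0,0,0,0.0,0.0018,0,0,0]

```text
t: 37.35
tcp_pos: [0.4606, 0.0923, -0.0021]
tool_rot: [0.0, 1.0, -0.0, 0.0]
force: [-1.9, 0.1, 5.2]
finger_gap: 0.485
gripper_force: 29.1
```

Contact made, so I'll release and rise.

step_arm:
  commands: [0,0,0,0,0,0,0,0,0,0,0,0,0,0,0,0,0,0,0,0,0,0,0,0,0,0,0,0,0,0,0,0,0,0,0,0,0,0,-0.003,0,0,0,0,0,-0.01,0,0,0,0,0,-0.02,0,0,0,0,0,-0.03,0,0,0]
  jaw: 100

```text
t: 38.35
tcp_pos: [0.4606, 0.0923, 0.0282]
tool_rot: [0.0, 1.0, -0.0, 0.0]
force: [0.0, -0.1, -0.2]
finger_gap: 1.003
gripper_force: 0.0
```

step_arm:
  commands: [0,0,-0.02,0,0,0,0,0,-0.05,0,0,0,0,0,-0.08,0,0,0,0,0,-0.11,0,0,0,-0.01,-0.02,-0.13,0,0,0,-0.03,-0.04,-0.15,0,0,0,-0.06,-0.07,-0.16,0,0,0,-0.08,-0.09,-0.16,0,0,0,-0.09,-0.1,-0.16,0,0,0,-0.09,-0.1,-0.16,0,0,0]

```text
t: 39.35
tcp_pos: [0.5511, -0.0089, 0.1876]
tool_rot: [0.001, 1.0, -0.0, 0.0]
force: [-0.5, 0.0, 0.3]
finger_gap: 1.0
gripper_force: 0.0
```

```bash
python3 -c "
from h import *
c=snap('wrist','w18.png'); lids(c,400); print(c['s']['tcp_pos'])
for n,X in (('jS',[.639,-.1192,.055]),('jM',[.461,.092,.063]),('jL',[.472,-.1015,.071])): print(n,proj(c,X).round(1),'dish',proj(c,X[:2]+[.009]).round(1))
d=snap('scene','s18.png');o=load('scene0.png')
for n,(x0,x1,y0,y1) in {'bottle':(404,432,180,212),'tape':(424,460,228,260),'box':(70,162,185,245)}.items():
    A=cv2.cvtColor(o['pixels'],6)[y0:y1,x0:x1]; B=cv2.cvtColor(d['pixels'],6)[y0-6:y1+6,x0-6:x1+6]
    print(n,[i if k<2 else i for k,i in enumerate(cv2.minMaxLoc(cv2.matchTemplate(B,A,5)))][1::2])
"
```

```text
[187.1 112.5] [ 149   81   85   68 3926]
[389.7 104.1] [ 368   81   44   47 1612]
[517.5 258.9] [ 488  233   60   53 1489]
[196.4 246.2] [178 235  38  30 520]
[ 13.8 361. ] [   0  345   41   48 1058]
[280.6 358.6] [ 177  344  208   41 5480]
[545.6 359.6] [ 520  344   40   47 1005]
[111.1 407.2] [ 88 390  45  30 947]
[449.8 407.2] [428 390  46  30 951]
[ 0.55111967 -0.00886092  0.18755989]
jS [184.8 271.1] dish [195.5 253.7]
jM [388.8 105. ] dish [372.2 106.7]
jL [180.5 117.9] dish [198.  117.6]
bottle [0.9858875870704651, (6, 6)]
tape [0.996686577796936, (6, 6)]
box [0.9984892010688782, (6, 6)]
```

The bystanders are unmoved and the medium jar is on its mark. One last numerical check of the small and large jars against their dishes.

```bash
python3 -c "
from h import *
c=load('w18.png'); p=c['pixels'].astype(int)
h=cv2.cvtColor(c['pixels'],cv2.COLOR_BGR2HSV)
for n,(x0,x1,y0,y1) in {'S':(160,240,225,300),'L':(130,250,60,170)}.items():
    for th in (4,18,28):
        m=((p[...,2]-p[...,0]>th)).astype(np.uint8)[y0:y1,x0:x1]; k,l,st,ce=cv2.connectedComponentsWithStats(m)
        i=1+st[1:,4].argmax(); print(n,th,(ce[i]+[x0,y0]).round(1),st[i]+[x0,y0,0,0,0])
for n,u,v,z in (('S',185,270,.055),): print(onplane(c,u,v,z))
"
```

```text
S 4 [192.5 255.3] [ 166  232   51   60 1538]
S 18 [181.9 266.8] [171 260  24  16 221]
S 28 [181.6 267.1] [171 262  23  13 172]
L 4 [192.2 114.8] [ 149   76   86   78 5103]
L 18 [178.9 115.6] [ 149   84   61   64 3015]
L 28 [178.6 115.6] [ 149   85   60   62 2880]
[ 0.63758401 -0.11878717  0.055     ]
```

Both agree within about 2 mm: the large lid is at (179,116) against a predicted (180.5,118), and the small jar's lid starts at column 171 as expected. Handing in.

```bash
python3 -c "
from station import manip
print(manip.sign_off())"
```

```text
the job is handed in; nothing more can be done
None
```

I handed the job in at about 39 s: each jar stands upright in the dish of its own size, within about 3 mm of its centre by camera, and the bottle, tape and glove box did not move; sign-off returned no verdict. On the first try at the small jar, the fingers closed on top of its lid and tilted it slightly; it stood back up once they lifted.

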